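# Clamp the balm mould bars in the quick-release vise and fit the pouring tray

### The arm

A 7-joint arm with a two-finger parallel gripper is mounted at the origin on the work surface. World frame = base frame: x ahead of the robot, y to its left, z up, the work surface at z = 0. Lengths are in m, angles in rad, forces in N, time in s.
With the tool pointing down it reaches from about 0.425 to 1.025 m from the base axis. Payload 3.6 kg.
Tool frame: the origin (TCP) lies midway between the tips of the shut fingers; the grasp point (between the pads) lies 19 mm behind it (ctrl.hold_point_z is the distance from the TCP to the grasp point, in m); z points along the fingers, y is the line along which they close (so a half turn about z gives the same grasp; the last joint's range is limited). The gripper opens to 85 mm and grips with 20 to 120 N. Pads are 22 mm wide; open, the fingers measure 114 mm over their backs; the gripper's body (76 mm by 85 mm) begins 54 mm behind the grasp point. The pads swing forward as they close: fully open they stand 13 mm farther back than shut.
Start: joints at [-0.093, 0.591, 0.048, 1.609, -0.033, 0.943, -0.034], TCP at [0.725, 0, 0.231] pointing down, gripper open.
Joint ranges: [-2.69, 2.69], [-0.47, 2.24], [-1.27, 1.36], [0.19, 2.51], [-1.53, 4.68], [0.08, 2.07], [-3.09, 3.09]. Speed limits (rad/s): [2.57, 2.57, 3.14, 3.14, 3.14, 3.14, 3.14].

### API

Orientations are given as a unit quaternion [x, y, z, w].
In Python, from station import ctrl gives the robot as it stands. The module is installed in compiled form; this text tells all that it offers. Calls block until the motion is done:
- ctrl.move_pose(position, orientation): joint-space move of the TCP to a pose.
- ctrl.move_l(position, max_speed=0.15, rotation=None, f_stop=None): straight line of the TCP; rotation=None keeps the orientation; max_speed is the mean speed in m/s. With f_stop (N) it stops when the force on the tool has changed by that much, and returns True; else False.
- ctrl.movej(angles): joint-space move.
- ctrl.command_gripper(opening, newtons=None): finger opening in m; newtons is the grip in N (None keeps the last); returns when the fingers have stopped.
- ctrl.pause(seconds).
- ctrl.solve_ik(position, orientation): joint angles nearest the present ones, or None.
- ctrl.sense(): the state.
- ctrl.capture(name): name is "scene" or "side" or "wrist"; returns the picture (400x640x3 uint8, red, green, blue); there is no depth.
- ctrl.camera_info(name): a dict with "camera_matrix" (3x3 intrinsics, pixels), "extrinsics" (4x4, takes a point from camera to world coordinates). Camera axes: x right, y down, z forward; pixel columns grow to the right and rows downward; lengths in m; the calibration is good to about 2 mm. The wrist camera is an equidistant fisheye: a pixel r from the principal point sees the ray r / f radians off the axis. A picture is of the moment at which its call begins: read the wrist's pose just before it. camera_info takes no time and is no camera call; for the wrist camera it gives the pose at the moment of the call.
A pose or a line that the arm cannot do raises ctrl.MotionError and nothing moves.
- ctrl.sign_off(): hands the job in; it is judged then, once.
The state is a dict: "clock": time; "joint_positions": joint angles; "joint_velocities": joint speeds; "joint_torque": joint torques, N m; "eef_pos": TCP position; "eef_rot": TCP orientation; "ft_force": force on the tool from outside, world axes, zero at the start; "ft_torque": the same for the moment, N m; "gripper_width": finger opening in m; "gripper_force": force on a finger pad.
Only numpy, scipy, OpenCV 4.12 (cv2) and the standard library are available. Lean on these libraries where they do the work, as an engineer would, in place of code of your own. Each camera call takes 0.05 s, during which the arm holds its last target. There are 200 camera calls.

### The job

Stand every aluminium mould bar upright side by side on the vise's narrow rail, crosswise between the jaws, then squeeze the quick-release lever, slide the tail jaw up so that it pushes the bars together against the head jaw, let the lever go and screw the vise firmly tight with the handle on its head. Last, set the steel pouring tray level and centred on top of the clamped bars. Leave the other things on the table where they are.

Things in the scene. Friction and masses are not known exactly. Their poses are not given: they have to be found in the camera images.
- vise: Grey bench vise, bolted down; bed 90 x 315 mm, 20 mm high. Origin on the table under the head jaw's starting face, on the centre line; y runs along the slide from the fixed head (screw end, y = -92..-14 mm, 72 mm high) to the sliding tail jaw, x across, z up. The bed ends at y = -95 and 220 mm.
- rail_start (a point): Top of the vise's steel rail at the head jaw's starting face; vise axes. The rail is 12 mm wide (x), runs along +y under the work and past the tail jaw, its top 45 mm above the table. Bars stand on it crosswise (54 mm along x), tops at 81 mm: above the jaws (73 mm) and wider than them (46 mm), so fingers hold the bars' ends beside the jaws. There is room to leave gaps of 7 mm between 5 bars; the jaw then pushes them together.
- tail_jaw: The sliding tail jaw. Origin: centre of its clamping face (46 mm wide, 47..73 mm above the table), so its vise-y is the opening: 122 to 138 mm at the start. A toothed half-nut (8 mm pitch, 2 mm play) locks it; it slides freely (a few N) only while the lever is squeezed. The tooth may then rest on a crest: the jaw backs off up to 8 mm under the screw's push before it locks.
- release_grip (a point): Midway between the black release lever (vise-x -17 mm) and the fixed grey post (+17 mm) on the tail jaw, 80 mm above the table, 45 mm behind the jaw's face. Each is 8 mm thick (x), about 20 mm long (y), top 95 mm up; 42 mm over both. Pinch them together from above along the vise's x, and slide while pinching.
- lever (a joint): Release lever angle, 0 at rest (locked), 0.30 rad fully squeezed; the jaw is free above about 0.25. It springs back by itself; full squeeze takes about 11 N at the grip height.
- screw_grip (a point): Middle of the black bar handle on top of the vise's head, on its vertical axis, 112 mm above the table. The bar is 44 mm long, 10 mm thick, 26 mm high; at screw = 0 its length lies along the vise's y (so fingers close along vise x).
- screw (a joint): Angle turned by the handle in rad, 0 at the start, grows clockwise seen from above (tightening), limit 8. It advances the head jaw 2.55 mm per rad towards the tail jaw (vise +y) and stays where left. Turns with 0.12 N m when free, more once the work is squeezed. It holds up to about 45 N of clamping by itself: tightened beyond that, it springs back by 0.2 rad or more when let go, which shows that it is tight.
- tray_grip (a point): The pouring tray's white upright grip, 36 mm above the tray's underside on its centre: fin 10 mm thick (own x), 26 mm long (own y), top 50 mm above the underside. The tray is a steel pan 44 mm (x) by 56 mm (y), rim 14 mm high.
- tray: The same pouring tray, origin at the centre of its underside (for its speed and tilt).
- head_jaw: The head jaw (aluminium, moved by the screw along the vise's y); its origin starts at the vise's origin and moves with the jaw, so its vise-y is that of the face.
- bar0_mid (a point): Centre of an aluminium mould bar, 54 mm long (own x), 15 mm thick (own y), 36 mm high (own z), two dark pour holes in its top; stands upright on the table. All bars are alike. 3 to 5 of the five are present.
- bar1_mid (a point): Centre of an aluminium mould bar, 54 mm long (own x), 15 mm thick (own y), 36 mm high (own z), two dark pour holes in its top; stands upright on the table. All bars are alike. 3 to 5 of the five are present.
- bar2_mid (a point): Centre of an aluminium mould bar, 54 mm long (own x), 15 mm thick (own y), 36 mm high (own z), two dark pour holes in its top; stands upright on the table. All bars are alike. 3 to 5 of the five are present.
- bar3_mid (a point): Centre of an aluminium mould bar, 54 mm long (own x), 15 mm thick (own y), 36 mm high (own z), two dark pour holes in its top; stands upright on the table. All bars are alike. 3 to 5 of the five are present.
- bar4_mid (a point): Centre of an aluminium mould bar, 54 mm long (own x), 15 mm thick (own y), 36 mm high (own z), two dark pour holes in its top; stands upright on the table. All bars are alike. 3 to 5 of the five are present.
- pot: Bystander: small clear pot with white lid, 44 mm across, to be left where it is. Origin on its underside.
- vial: Bystander: amber vial 24 mm across, 48 mm high, to be left where it is. Origin on its underside.
- jar_lid: Bystander: yellow jar lid 44 mm across, 12 mm high, to be left where it is. Origin on its underside.
- flask: Bystander: aluminium bottle 170 mm high, to be left where it is. Origin on its underside.
- tub: Bystander: white tub 110 mm across, to be left where it is. Origin on its underside.
- honey_jar: Bystander: amber jar with yellow lid, to be left where it is. Origin on its underside.
- scissors: Bystander: scissors lying flat, to be left where it is. Origin on its underside.
There are look-alikes about, which are no part of the job. What is shaped like the part that bears bar3_mid but pink is not meant. What is shaped like the part that bears bar1_mid but brown is not meant.

How it is judged:
By the outcome, as a careful person would: the job done as asked, in the order asked, and still so for the second after the job is handed in, with the robot touching nothing.
Of bar0, bar1, bar2, bar3, bar4 only 3 to 5 are there at a start; the rules pass over those that are not, and their reading is None.
At some moment in a run one of tray may be knocked a few centimetres aside while the robot is not near it.
It also fails if it takes over 208 s, if anything falls off the work surface, if the arm or the gripper's body presses on something with over 40 N, if the wrist force passes 120 N, or if a joint passes its speed limit or range.

## Working session

There is one attempt and no reset: what is moved stays moved. The work goes in short steps, each a Python script; the robot and the scene stay as the last script left them, time stands still between calls to the robot, and variables do not carry over. Pictures are saved under pics/ and viewed, at most 14 in all, crops included, and the job is handed in when it is done.

```bash
mkdir -p pics; python3 - <<'E'
from station import ctrl
import cv2, numpy as np
s=ctrl.sense(); print({k:np.round(v,3) for k,v in s.items()}, ctrl.hold_point_z)
for n in ("scene","side","wrist"):
    i=ctrl.camera_info(n); print(n,np.round(i["camera_matrix"],1).tolist(),np.round(i["extrinsics"],3).tolist())
    im=ctrl.capture(n); cv2.imwrite(f"pics/{n}0.png",cv2.cvtColor(im,cv2.COLOR_RGB2BGR))
E
```

```text
{'clock': np.float64(0.0), 'joint_positions': array([-0.094,  0.592,  0.048,  1.61 , -0.033,  0.943, -0.034]), 'joint_velocities': array([ 0.   , -0.   , -0.002, -0.001, -0.001,  0.001, -0.002]), 'joint_torque': array([ 0.0000e+00, -5.4868e+01,  1.5470e+00, -1.9812e+01,  9.0000e-03,
        9.0000e-03, -0.0000e+00]), 'eef_pos': array([0.724, 0.   , 0.23 ]), 'eef_rot': array([ 0.707,  0.707, -0.001, -0.001]), 'ft_force': array([-0.446,  0.605, -0.1  ]), 'ft_torque': array([0.024, 0.051, 0.037]), 'gripper_force': np.float64(0.0), 'gripper_width': np.float64(0.086)} 0.0187
scene [[501.1, 0.0, 314.1], [0.0, 501.1, 199.8], [0.0, 0.0, 1.0]] [[-0.693, 0.486, -0.533, 1.279], [0.721, 0.483, -0.497, 0.686], [0.015, -0.729, -0.685, 1.01], [0.0, 0.0, 0.0, 1.0]]
side [[478.3, 0.0, 320.7], [0.0, 478.3, 194.1], [0.0, 0.0, 1.0]] [[0.887, -0.23, 0.4, 0.061], [-0.461, -0.473, 0.751, -0.921], [0.017, -0.851, -0.525, 0.741], [0.0, 0.0, 0.0, 1.0]]
wrist [[309.7, 0.0, 319.3], [0.0, 309.7, 198.1], [0.0, 0.0, 1.0]] [[1.0, 0.001, -0.002, 0.725], [0.001, -0.959, -0.285, 0.072], [-0.002, 0.285, -0.959, 0.373], [0.0, 0.0, 0.0, 1.0]]
```

View pics/scene0.png

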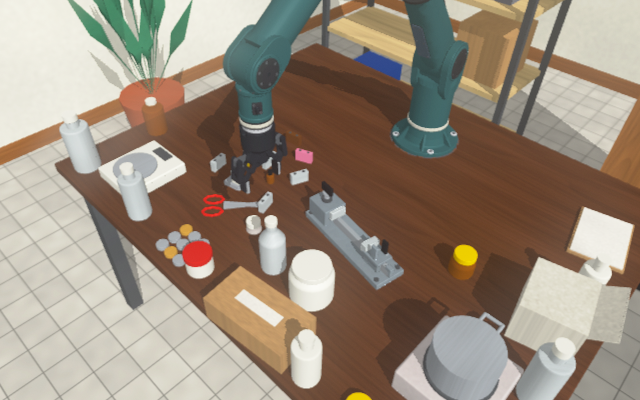

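View pics/side0.png

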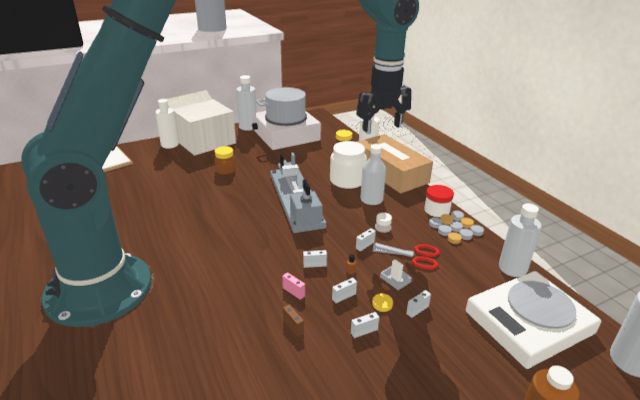

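View pics/wrist0.png

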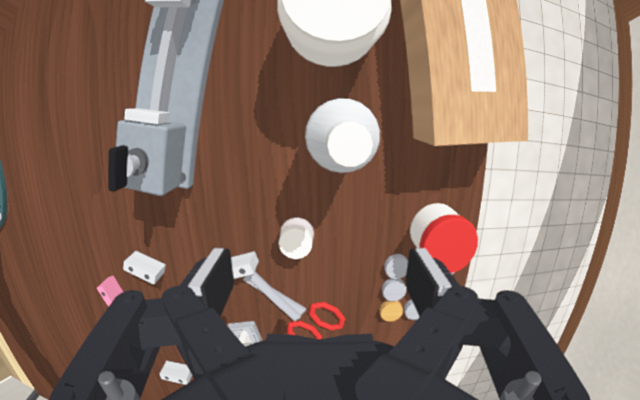

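The side view shows five grey bars at about (315,258), (366,239), (345,290), (365,324) and (419,303). The tray is at (396,276), and the pink and brown look-alikes are at (293,285) and (293,318). The vise head is at about (313,205), with its tail at about (285,170).

```bash
cat > h.py <<'E'
from station import ctrl
import cv2, numpy as np
from scipy.spatial.transform import Rotation as R
def ray(n,uv,info=None):
    i=info or ctrl.camera_info(n); K=np.array(i["camera_matrix"]); T=np.array(i["extrinsics"])
    p=np.atleast_2d(np.asarray(uv,float)); a=(p-K[:2,2])/[K[0,0],K[1,1]]
    if n=="wrist":
        r=np.linalg.norm(a,axis=1,keepdims=True)+1e-12
        d=np.hstack([a/r*np.sin(r),np.cos(r)])
    else: d=np.hstack([a,np.ones((len(a),1))])
    d=d@T[:3,:3].T
    return T[:3,3],d/np.linalg.norm(d,axis=1,keepdims=True)
def onplane(n,uv,z,info=None):
    o,d=ray(n,uv,info); return o+d*((z-o[2])/d[:,2])[:,None]
def tri(rays):   # list of (o,d): least squares point, and residual
    A=0;b=0
    for o,d in rays:
        P=np.eye(3)-np.outer(d,d); A=A+P; b=b+P@o
    x=np.linalg.solve(A,b); return x,[np.linalg.norm(np.cross(x-o,d)) for o,d in rays]
def down(yaw): # tool y (closing line) at angle yaw from world x, pointing down; yaw 0 = start pose
    return (R.from_euler('z',yaw)*R.from_quat([.70710678,.70710678,0,0])).as_quat()
def snap(n,name):
    i=ctrl.camera_info(n); im=cv2.cvtColor(ctrl.capture(n),cv2.COLOR_RGB2BGR)
    cv2.imwrite(f"pics/{name}.png",im); return im,i
E
python3 - <<'E'
from h import *
for k,uv in dict(b0=(315,256),b1=(366,236),b2=(345,288),b3=(365,322),b4=(419,300),tray=(396,276),pink=(293,285),brown=(293,318),pot=(384,222),flask=(372,160),handle=(306,190),tailr=(283,165),endtail=(272,172),lid=(382,302),vial=(351,264)).items():
    print(k,np.round(onplane("side",uv,0.036 if k not in("handle",) else .11)[0],3))
E
```

```text
b0 [ 0.46  -0.15   0.036]
b1 [ 0.607 -0.137  0.036]
b2 [ 0.469 -0.274  0.036]
b3 [ 0.456 -0.375  0.036]
b4 [ 0.588 -0.374  0.036]
tray [ 0.589 -0.291  0.036]
pink [ 0.373 -0.217  0.036]
brown [ 0.334 -0.303  0.036]
pot [ 0.681 -0.106  0.036]
flask [0.84  0.198 0.036]
handle [0.517 0.015 0.11 ]
tailr [0.572 0.29  0.036]
endtail [0.524 0.264 0.036]
lid [ 0.516 -0.344  0.036]
vial [ 0.52  -0.212  0.036]
```

```bash
python3 - <<'E'
from h import *
import pickle
out={}
for k,p in dict(vA=(.56,-.02,.25),vB=(.50,.03,.25),bA=(.50,-.38,.25),bB=(.56,-.42,.25)).items():
    ctrl.move_pose(list(p),down(0)); ctrl.pause(.3)
    im,i=snap("wrist",k); out[k]=i
    print(k,ctrl.sense()["clock"])
pickle.dump(out,open("info.pkl","wb"))
a=[cv2.imread(f"pics/{k}.png") for k in("vA","bA")]
E
```

```text
vA 1.2083
vB 1.9667
bA 3.8333
bB 4.575
```

View pics/vA.png

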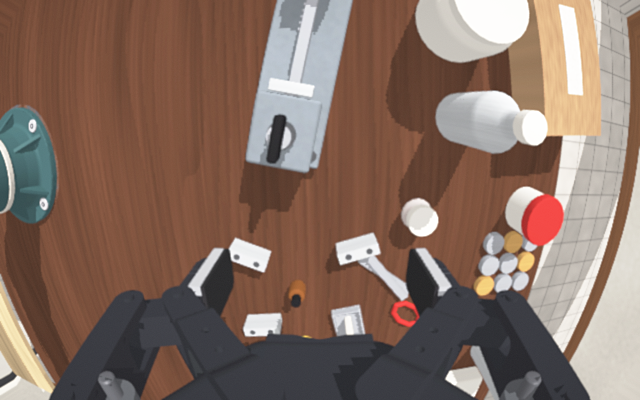

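View pics/bA.png

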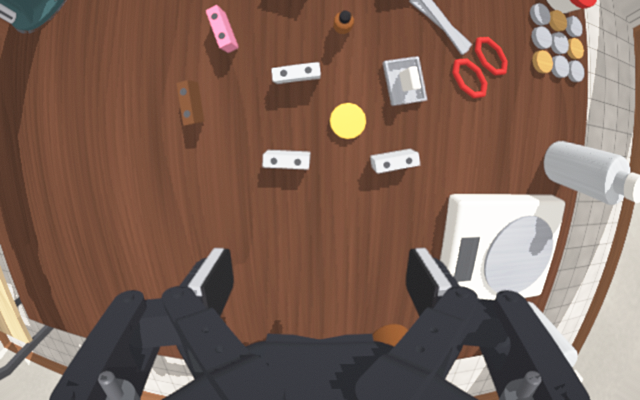

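vA shows the vise head with its handle at about (277,139), the head jaw at (290,88), two bars at (250,255) and (358,249) and the tray at (348,320). bA shows three bars at (296,73), (286,160) and (395,160), and the tray at (405,81). I'll use the hole pairs as bar keypoints.

```bash
cat >> h.py <<'E'
def bars(im):
    hsv=cv2.cvtColor(im,cv2.COLOR_BGR2HSV)
    m=((hsv[...,1]<45)&(hsv[...,2]>150)).astype(np.uint8)
    cs,hi=cv2.findContours(m,cv2.RETR_CCOMP,cv2.CHAIN_APPROX_NONE)
    out=[]
    for k,c in enumerate(cs):
        if hi[0][k][3]>=0 or not 250<cv2.contourArea(c)<6000: continue
        hs=[];j=hi[0][k][2]
        while j>=0:
            if cv2.contourArea(cs[j])>=4:
                hm=np.zeros(m.shape,np.uint8); cv2.drawContours(hm,cs,j,1,-1); hm&=1-m
                M=cv2.moments(hm,True); hs.append((M["m10"]/M["m00"],M["m01"]/M["m00"],M["m00"]))
            j=hi[0][j][0]
        if len(hs)>=2:
            hs=sorted(hs,key=lambda h:-h[2])[:2]; out.append((np.array(hs)[:,:2],cv2.contourArea(c)))
    return out
E
python3 - <<'E'
from h import *
import pickle
I=pickle.load(open("info.pkl","rb"))
for k in I:
    im=cv2.imread(f"pics/{k}.png")
    for h,a in bars(im):
        p=onplane("wrist",h,.036,I[k]); v=p[1]-p[0]
        print(k,np.round(h,1).tolist(),a,np.round(p.mean(0),4),"sep",round(np.linalg.norm(v),4),"yaw",round(np.degrees(np.arctan2(v[1],v[0]))%180,1))
a=cv2.resize(cv2.imread("pics/vA.png")[0:180,210:390],None,fx=3,fy=3,interpolation=cv2.INTER_CUBIC)
b=cv2.resize(cv2.imread("pics/bA.png")[50:110,370:440],(240,206),interpolation=cv2.INTER_CUBIC)
a=np.hstack([a,cv2.copyMakeBorder(b,0,a.shape[0]-206,0,0,cv2.BORDER_CONSTANT)])
cv2.imwrite("pics/crop1.png",a)
E
```

```text
vA [[236.1, 256.6], [255.9, 264.3]] 868.5 [ 0.465  -0.1396  0.036 ] sep 0.0282 yaw 157.8
vA [[369.0, 251.0], [348.0, 256.8]] 1565.0 [ 0.6124 -0.1286  0.036 ] sep 0.0281 yaw 16.5
vB [[302.0, 295.5], [283.0, 289.3]] 861.0 [ 0.4648 -0.1395  0.036 ] sep 0.0276 yaw 158.9
bA [[297.3, 161.6], [273.3, 160.7]] 778.5 [ 0.4614 -0.3679  0.036 ] sep 0.0283 yaw 177.4
bA [[386.2, 164.5], [408.7, 160.3]] 795.5 [ 0.5944 -0.3684  0.036 ] sep 0.0282 yaw 11.5
bA [[283.2, 72.7], [307.7, 69.6]] 712.0 [ 0.4741 -0.2633  0.036 ] sep 0.028 yaw 6.3
bA [[421.6, 91.9], [415.8, 62.0]] 1505.0 [ 0.6171 -0.2652  0.036 ] sep 0.0362 yaw 102.3
bA [[422.5, 3.0], [430.5, 13.0]] 758.5 [ 0.6282 -0.1771  0.036 ] sep 0.0154 yaw 129.2
bB [[246.7, 128.3], [224.1, 127.8]] 674.0 [ 0.4613 -0.3679  0.036 ] sep 0.0278 yaw 176.4
bB [[337.5, 129.4], [361.4, 124.6]] 674.0 [ 0.5944 -0.3684  0.036 ] sep 0.0281 yaw 12.3
bB [[256.6, 37.6], [233.4, 42.3]] 815.0 [ 0.4741 -0.2635  0.036 ] sep 0.0279 yaw 7.1
bB [[348.9, 28.4], [363.5, 26.0]] 1578.0 [ 0.6018 -0.2505  0.036 ] sep 0.0172 yaw 12.4
```

View pics/crop1.png

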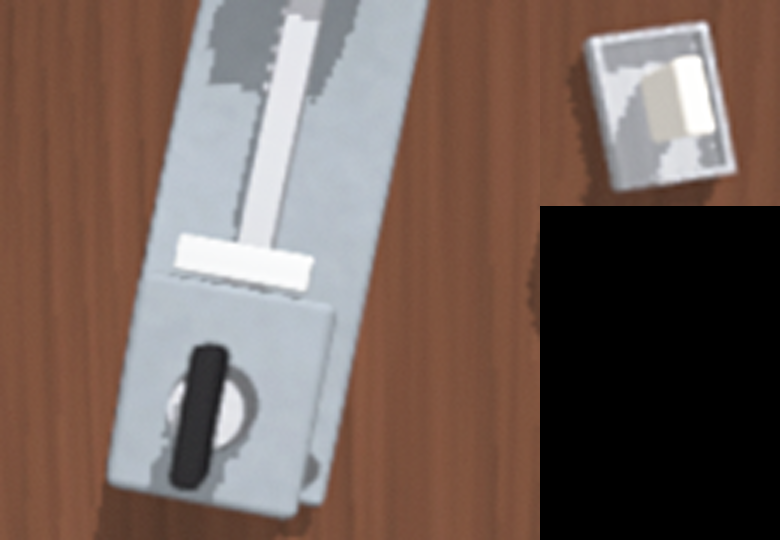

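View pics/vB.png

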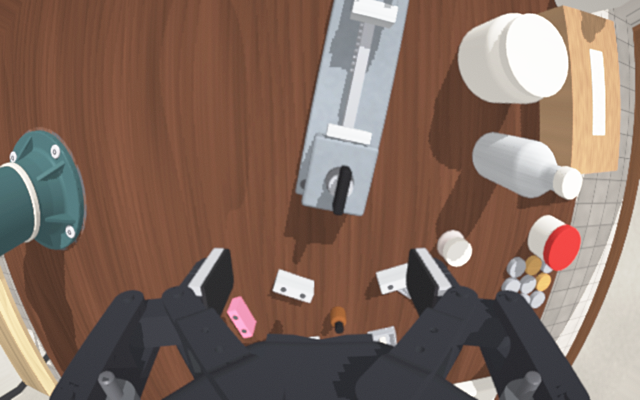

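vB shows the vise's handle at (343,190), its head jaw at (350,134) and its tail jaw at (374,10). Bar positions on z=36 mm agree between views to 0.3 mm, which confirms the bar height. Next is the vise pose.

```bash
python3 - <<'E'
from h import *
import pickle
I=pickle.load(open("info.pkl","rb"))
def comp(m,uv):
    n,l,s,c=cv2.connectedComponentsWithStats(m.astype(np.uint8),connectivity=4)
    k=l[uv[1],uv[0]]; mm=(l==k).astype(np.uint8); 
    cs,_=cv2.findContours(mm,cv2.RETR_EXTERNAL,cv2.CHAIN_APPROX_NONE); return mm,max(cs,key=cv2.contourArea)
def rect(k,c,z):
    p=onplane("wrist",c.reshape(-1,2),z,I[k])[:,:2]
    r=cv2.minAreaRect((p*1e4).astype(np.float32)); b=cv2.boxPoints(r)/1e4
    e=[b[1]-b[0],b[2]-b[1]]; e=max(e,key=np.linalg.norm)
    return np.round(np.array(r[0])/1e4,4),np.round(np.sort(r[1])/1e4,4),round(np.degrees(np.arctan2(e[1],e[0]))%180,1)
R_={}
for k,hd,jw in(("vA",(277,139),(290,88)),("vB",(343,190),(350,134))):
    im=cv2.imread(f"pics/{k}.png"); g=im.max(2)
    print(k,"px",im[hd[1],hd[0]],im[jw[1],jw[0]])
    m,c=comp(g<70,hd); print("handle",cv2.contourArea(c),rect(k,c,.125)); 
    mo=cv2.moments(m,True); R_.setdefault("h",[]).append((mo["m10"]/mo["m00"],mo["m01"]/mo["m00"],k))
    m,c=comp(im.min(2)>235,jw); print("jaw",cv2.contourArea(c),rect(k,c,.073))
    mo=cv2.moments(m,True); R_.setdefault("j",[]).append((mo["m10"]/mo["m00"],mo["m01"]/mo["m00"],k))
for q in R_:
    rr=[]
    for u,v,k in R_[q]:
        o,d=ray("wrist",(u,v),I[k]); rr.append((o,d[0]))
    print(q,tri(rr))
# tail jaw in vB
im=cv2.imread("pics/vB.png"); m,c=comp(im.min(2)>225,(374,10)); print("tail",cv2.contourArea(c),rect("vB",c,.073))
E
```

```text
vA px [51 48 49] [248 248 247]
handle 482.0 (array([0.524 , 0.0263]), array([0.0107, 0.0422]), np.float32(78.5))
jaw 430.5 (array([0.5324, 0.0754]), array([0.0118, 0.0452]), np.float32(168.6))
vB px [50 48 48] [247 247 246]
handle 470.5 (array([0.5214, 0.0284]), array([0.0107, 0.045 ]), np.float32(79.4))
jaw 430.0 (array([0.5324, 0.0756]), array([0.0119, 0.0449]), np.float32(168.6))
h (array([0.52222561, 0.02546196, 0.11182493]), [np.float64(2.2034830872397843e-05), np.float64(2.2034830872318236e-05)])
j (array([0.53244835, 0.07534434, 0.07053258]), [np.float64(7.224807731841727e-05), np.float64(7.224807731857391e-05)])
tail 584.0 (array([0.5595, 0.2103]), array([0.0193, 0.0456]), np.float32(168.4))
```

The vise's x axis lies at -11.5° in world, with the origin at about (0.5336, 0.0813). The handle gives x = 0, which is consistent, and the opening is about 130 mm. I'll place the first bar and check it.

```bash
cat >> h.py <<'E'
VY=np.radians(-11.5); V0=np.array([.5336,.0813])
def vis(x,y): c,s=np.cos(VY),np.sin(VY); return V0+np.array([c*x-s*y,s*x+c*y])
def tovis(p): d=np.asarray(p)[:2]-V0; c,s=np.cos(VY),np.sin(VY); return np.array([c*d[0]+s*d[1],-s*d[0]+c*d[1]])
B=dict(b0=(.4649,-.1396,-21.7),b1=(.6124,-.1286,16.5),b2=(.4614,-.3679,-3.1),b3=(.5944,-.3684,11.9),b4=(.4741,-.2634,6.7))
GZ=.004
def pickplace(name,vy):
    x,y,a=B[name]; q=down(np.radians(a))
    ctrl.command_gripper(.068,30)
    ctrl.move_pose([x,y,.13],q); ctrl.move_l([x,y,GZ],.12)
    s=ctrl.sense(); e0=s["eef_pos"]-[x,y,GZ]
    ctrl.command_gripper(.04,30); ctrl.pause(.1); w=ctrl.sense()["gripper_width"]
    ctrl.move_l([x,y,.20],.25)
    w2=ctrl.sense()["gripper_width"]
    p=vis(0,vy); qv=down(VY)
    ctrl.move_pose([*p,.21],qv); ctrl.move_l([*p,.075],.2); ctrl.pause(.2)
    hit=ctrl.move_l([*p,GZ+.043],.03,f_stop=5)
    s=ctrl.sense(); 
    print(name,"err",np.round(e0,4),"w",round(w,4),round(w2,4),"hit",hit,"z",round(s["eef_pos"][2],4),"vis",np.round(tovis(s["eef_pos"]),4),"f",np.round(s["ft_force"],1),"t",round(s["clock"],1))
    ctrl.command_gripper(.064); ctrl.pause(.1)
    ctrl.move_l([*p,.21],.2)
E
python3 - <<'E'
from h import *
pickplace("b4",.111)
p=vis(0,-.0); ctrl.move_pose([*(vis(.0,.03)),.22],down(VY)); ctrl.pause(.3)
snap("wrist","c1")
E
```

```text
b4 err [ 0.0005 -0.0003  0.0006] w 0.0534 0.053 hit True z 0.0499 vis [-0.0003  0.1108] f [-0.6 -0.7  5.8] t 11.8
```

View pics/c1.png

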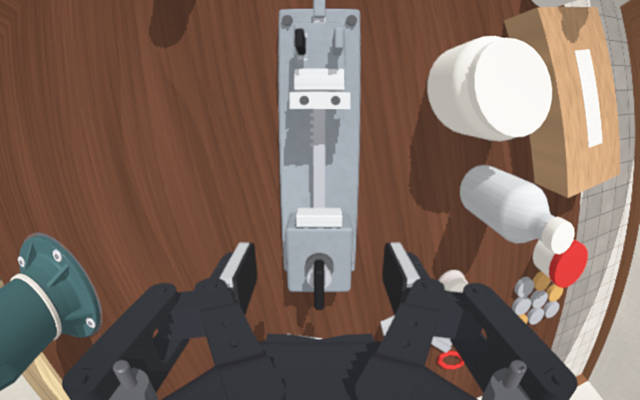

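c1 shows the bar standing crosswise on the rail at (320,100), just short of the tail jaw at (319,78). The lever and post are at (300,42) and (338,42). I'll place the other four.

```bash
python3 - <<'E'
from h import *
for n,y in (("b3",.0875),("b2",.064),("b1",.0405),("b0",.017)):
    pickplace(n,y)
    if not .05<ctrl.sense()["gripper_width"]: print("??")
ctrl.command_gripper(.085)
ctrl.move_pose([*(vis(.0,.0)),.26],down(VY)); ctrl.pause(.3)
im,i=snap("wrist","c2")
for h,a in bars(im):
    p=onplane("wrist",h,.081,i); print(np.round(tovis(p.mean(0)),4),np.round(np.linalg.norm(p[1]-p[0]),4))
E
```

```text
b3 err [ 0.0007 -0.0005  0.0009] w 0.0535 0.0534 hit True z 0.0502 vis [-0.0003  0.0874] f [-1.1  0.2  5.4] t 22.1
b2 err [ 0.0005 -0.0004  0.0007] w 0.0536 0.0535 hit True z 0.05 vis [-0.0003  0.0639] f [-0.3 -0.9  3.9] t 31.8
b1 err [ 0.0007 -0.0002  0.0008] w 0.0534 0.0535 hit True z 0.05 vis [-0.0003  0.0404] f [0.  0.3 5.7] t 39.8
b0 err [ 0.0004 -0.      0.0005] w 0.0535 0.0537 hit True z 0.0498 vis [-0.0003  0.0169] f [-1.2  0.3  4.8] t 47.7
```

View pics/c2.png

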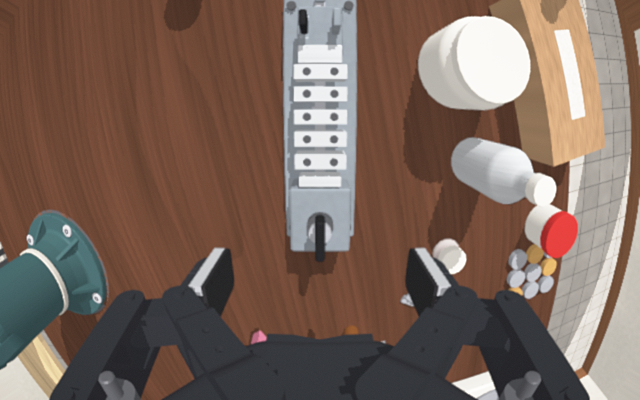

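c2 shows all five bars standing at rows 71, 93, 116, 139 and 162 around column 320. The black lever is at (304,20), and I'll measure it from nearer in two views.

```bash
python3 - <<'E'
from h import *
rr=[]
for k,(vx,vy) in enumerate(((.0,.07),(.02,.12))):
    ctrl.move_pose([*vis(vx,vy),.26],down(VY)); ctrl.pause(.3)
    im,i=snap("wrist",f"d{k}")
    m=(im.max(2)<75).astype(np.uint8); m[240:]=0
    n,l,s,c=cv2.connectedComponentsWithStats(m)
    for j in range(1,n):
        if 60<s[j,4]<1500:
            p=onplane("wrist",c[j],.09,i)[0]; print(k,s[j].tolist(),np.round(tovis(p),4))
            if abs(tovis(p)[0]+.017)<.012 and .14<tovis(p)[1]<.21: o,d=ray("wrist",c[j],i); rr.append((o,d[0]))
    w=(im.min(2)>225).astype(np.uint8); w[240:]=0
    n,l,s,c=cv2.connectedComponentsWithStats(w)
    for j in range(1,n):
        if s[j,4]>150:
            vv,uu=np.nonzero(l==j); t=np.array([tovis(q) for q in onplane("wrist",np.c_[uu,vv],.077,i)])
            if abs(t[:,0].mean())<.01: print(" white",np.round(t.min(0),4),np.round(t.max(0),4),s[j,4])
if len(rr)==2:
    x,e=tri(rr); print("lever",x,e,tovis(x))
a=np.hstack([cv2.imread(f"pics/d{k}.png")[:260,200:440] for k in(0,1)])
cv2.imwrite("pics/d01.png",cv2.resize(a,None,fx=1.6,fy=1.6))
E
```

```text
0 [297, 76, 9, 18, 135] [-0.0167  0.1654]
 white [-0.0223  0.1224] [0.0216 0.1405] 678
 white [-0.0257  0.1044] [0.027  0.1194] 580
 white [-0.0261  0.0808] [0.0273 0.096 ] 576
 white [-0.0255  0.0554] [0.0267 0.0721] 549
 white [-0.0261  0.0313] [0.0271 0.0487] 553
 white [-0.0256  0.0086] [0.0266 0.0255] 528
 white [-0.0213 -0.0051] [0.0222 0.0013] 218
1 [95, 0, 9, 17, 69] [-0.2457  0.3416]
1 [107, 0, 15, 49, 174] [-0.2185  0.3146]
1 [134, 0, 25, 27, 177] [-0.1686  0.3191]
1 [168, 0, 8, 14, 71] [-0.1392  0.3159]
1 [277, 0, 8, 20, 83] [-0.0178  0.2978]
1 [291, 0, 14, 43, 202] [-0.0006  0.2845]
1 [326, 0, 18, 48, 345] [0.0356 0.2807]
1 [342, 0, 14, 44, 179] [0.0501 0.2836]
1 [278, 124, 11, 18, 165] [-0.0161  0.167 ]
 white [-0.0216  0.1234] [0.0214 0.1428] 615
 white [-0.0256  0.1032] [0.0268 0.1188] 475
 white [-0.0254  0.0802] [0.0269 0.0953] 456
 white [-0.0262  0.0561] [0.0259 0.0708] 453
lever [0.54982385 0.2476182  0.08008583] [np.float64(4.1747109448145695e-05), np.float64(4.174710944820871e-05)] [-0.01726036  0.16621383]
```

View pics/d01.png

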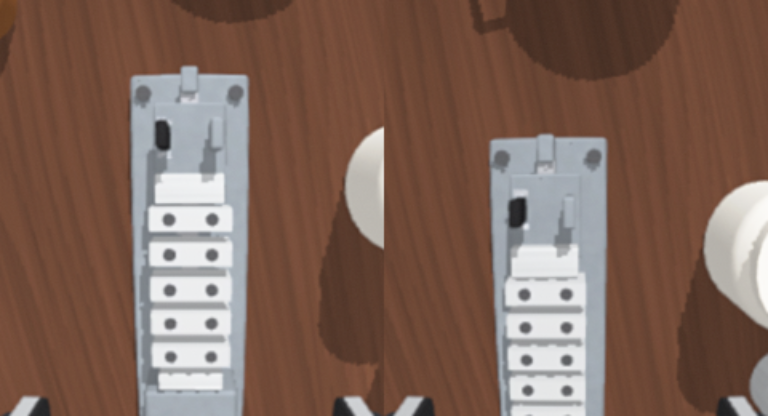

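d0/d1 show the lever at vise (-17.3, 166.2) mm, height 80 mm, as the text says, and all bars upright. I'll pinch with the tool set slightly toward the fixed post, because only the lever moves.

```bash
python3 - <<'E'
from h import *
q=down(VY); Y=.1675
def st(t):
    s=ctrl.sense(); f=s["ft_force"]; c,sn=np.cos(VY),np.sin(VY)
    print(t,"w",round(s["gripper_width"],4),"gf",round(float(s["gripper_force"]),1),"vis",np.round(tovis(s["eef_pos"]),4),"z",round(s["eef_pos"][2],4),"fvis",np.round([c*f[0]+sn*f[1],-sn*f[0]+c*f[1],f[2]],1),"t",round(s["clock"],1))
ctrl.command_gripper(.070,40)
ctrl.move_pose([*vis(.004,Y),.15],q); ctrl.pause(.2)
print("hit",ctrl.move_l([*vis(.004,Y),.062],.06,f_stop=6)); st("down")
for w in (.05,.044,.04,.036,.034,.032):
    ctrl.command_gripper(w,40); ctrl.pause(.15); st(w)
E
```

```text
hit False
down w 0.0698 gf 0.0 vis [0.0043 0.1677] z 0.0624 fvis [-0.4 -0.1 -0.3] t 54.1
0.05 w 0.0503 gf 1.7 vis [0.003  0.1676] z 0.062 fvis [-3.5 -0.1  2.9] t 54.6
0.044 w 0.0441 gf 3.6 vis [0.0003 0.1674] z 0.0617 fvis [-7.2 -0.2  6.5] t 55.0
0.04 w 0.0404 gf 12.3 vis [-0.0003  0.1674] z 0.0619 fvis [-8.   0.3  7.3] t 55.4
0.036 w 0.0366 gf 18.4 vis [0.0016 0.1676] z 0.0625 fvis [-4.9 -0.2  8.2] t 55.7
0.034 w 0.0352 gf 41.0 vis [0.002  0.1676] z 0.0627 fvis [-3.9  0.1  9.3] t 56.1
0.032 w 0.0352 gf 41.0 vis [0.0021 0.1676] z 0.0627 fvis [-3.8 -0.3  8.9] t 56.5
```

The width stalls at 35 mm with 41 N, so the lever is fully squeezed. Now the slide.

```bash
python3 - <<'E'
from h import *
q=down(VY); Y=.1675
def st(t):
    s=ctrl.sense(); f=s["ft_force"]; c,sn=np.cos(VY),np.sin(VY)
    print(t,"w",round(s["gripper_width"],4),"gf",round(float(s["gripper_force"]),1),"vis",np.round(tovis(s["eef_pos"]),4),"z",round(s["eef_pos"][2],4),"fvis",np.round([c*f[0]+sn*f[1],-sn*f[0]+c*f[1],f[2]],1),"t",round(s["clock"],1))
for dy in (.01,.02,.03,.04,.046,.052,.058):
    hit=ctrl.move_l([*vis(.003,Y-dy),.062],.03,f_stop=18); st((dy,hit))
    if hit: break
im,i=snap("side","e_side"); im,i=snap("scene","e_scene")
im,_=snap("wrist","e_w")
a=cv2.imread("pics/e_scene.png")[160:300,270:430]; b=cv2.imread("pics/e_side.png")[130:250,240:360]
cv2.imwrite("pics/e1.png",np.hstack([cv2.resize(a,(420,400)),cv2.resize(b,(380,400))]))
E
```

```text
(0.01, False) w 0.035 gf 42.6 vis [0.0021 0.1571] z 0.0627 fvis [-2.3 -0.1  8.7] t 56.9
(0.02, False) w 0.0354 gf 42.7 vis [0.0021 0.1475] z 0.0627 fvis [-1.3 -0.1  8.2] t 57.4
(0.03, False) w 0.035 gf 42.9 vis [0.0021 0.1379] z 0.0627 fvis [-2.   0.2  7.7] t 57.9
(0.04, False) w 0.035 gf 43.0 vis [0.0021 0.1283] z 0.0627 fvis [-2.1  1.4  7.3] t 58.4
(0.046, False) w 0.0352 gf 43.1 vis [0.0021 0.1226] z 0.0627 fvis [-3.1  3.   6.6] t 58.7
(0.052, False) w 0.0351 gf 43.8 vis [0.0022 0.1203] z 0.0627 fvis [-1.2  6.5  4.8] t 59.1
(0.058, False) w 0.0353 gf 44.2 vis [0.0023 0.12  ] z 0.0629 fvis [-1.7 15.5  0.6] t 59.4
```

View pics/e1.png

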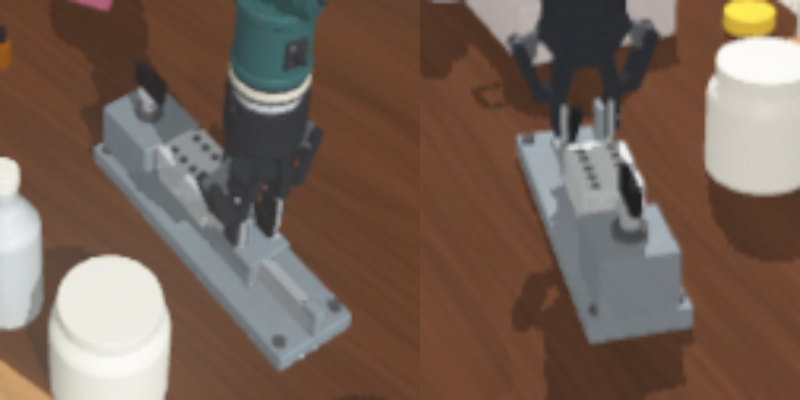

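Bars are pushed together against the head jaw, with travel 47.6 mm and blocked at 15 N. I'll release the lever, then measure the handle.

```bash
cat >> h.py <<'E'
def fv(s): 
    f=s["ft_force"]; c,sn=np.cos(VY),np.sin(VY); return np.round([c*f[0]+sn*f[1],-sn*f[0]+c*f[1],f[2]],1)
def handle(name,pts=((0,-.12),(.03,-.15)),z=.28):
    rr=[];yw=[]
    for k,(vx,vy) in enumerate(pts):
        ctrl.move_pose([*vis(vx,vy),z],down(VY)); ctrl.pause(.3)
        im,i=snap("wrist",f"{name}{k}")
        m=(im.max(2)<75).astype(np.uint8); m[235:]=0
        n,l,s,c=cv2.connectedComponentsWithStats(m)
        for j in range(1,n):
            p=onplane("wrist",c[j],.12,i)[0]; t=tovis(p)
            if s[j,4]>120 and abs(t[0])<.02 and abs(t[1]+.055)<.025:
                o,d=ray("wrist",c[j],i); rr.append((o,d[0]))
                cs,_=cv2.findContours((l==j).astype(np.uint8),cv2.RETR_EXTERNAL,cv2.CHAIN_APPROX_NONE)
                pp=np.array([tovis(q) for q in onplane("wrist",cs[0].reshape(-1,2),.125,i)])
                r=cv2.minAreaRect((pp*1e4).astype(np.float32)); b=cv2.boxPoints(r); e=max(b[1]-b[0],b[2]-b[1],key=np.linalg.norm)
                yw.append(round(float(np.degrees(np.arctan2(e[1],e[0])))%180,1)); print(k,np.round(t,4),np.round(np.array(r[1])/1e4,4),"bar angle in vise",yw[-1])
    if len(rr)==2: x,e=tri(rr); print("handle",np.round(tovis(x),4),round(x[2],4),np.round(e,4))
    return yw
E
python3 - <<'E'
from h import *
ctrl.command_gripper(.06,40); ctrl.pause(.2)
s=ctrl.sense(); print(np.round(tovis(s["eef_pos"]),4),fv(s),s["gripper_width"])
ctrl.move_l([*vis(.003,.1175),.16],.15)
handle("f")
for y in (VY,VY+np.pi,VY-np.pi):
    j=ctrl.solve_ik([*vis(0,-.055),.095],down(y)); print(y,None if j is None else np.round(j,3))
print(np.round(ctrl.sense()["joint_positions"],3),ctrl.sense()["clock"])
E
```

```text
[0.0036 0.1088] [-0.4  0.9 -0.5] 0.05998433872430213
0 [-0.0001 -0.0569] [0.0086 0.0404] bar angle in vise 90.2
1 [ 0.0005 -0.0574] [0.0417 0.0105] bar angle in vise 89.8
handle [-0.0001 -0.057 ] 0.114 [0.0001 0.0001]
-0.2007128639793479 [-0.219  0.555  0.108  2.161 -0.136  0.431 -0.204]
2.9408797896104453 [ 0.202  0.589 -0.463  2.143  0.524  0.519  2.284]
-3.342305517569141 [ 0.202  0.589 -0.463  2.143  0.524  0.519  2.284]
[-0.105  0.3    0.194  1.988 -0.076  0.861 -0.07 ] 62.9833
```

```bash
cat >> h.py <<'E'
HP=(0,-.057); HZ=.094
def turn(yaw0,total,step,tmax,newtons=80):
    """grip handle with tool yaw yaw0 (vise frame, handle bar angle-90), turn clockwise by joint 7; stop at torque tmax."""
    q=down(VY+yaw0); ctrl.command_gripper(.05,newtons)
    ctrl.move_pose([*vis(*HP),.17],q); ctrl.pause(.2)
    ctrl.move_l([*vis(*HP),HZ],.1,f_stop=8); 
    ctrl.command_gripper(.004,newtons); ctrl.pause(.2)
    s=ctrl.sense(); j0=np.array(s["joint_positions"]); t0=s["ft_torque"][2]
    print("grip w",round(s["gripper_width"],4),"z",round(s["eef_pos"][2],4),"f",fv(s),"t",round(s["clock"],1))
    a=0; cmd0=ctrl.solve_ik([*vis(*HP),HZ],q)
    while a<total-1e-6:
        a=min(total,a+step); j=np.array(cmd0); j[6]+=a*SGN
        if abs(j[6])>3.05: print("range"); break
        ctrl.movej(list(j)); s=ctrl.sense(); T=s["ft_torque"][2]-t0
        yw=(R.from_quat(s["eef_rot"])*R.from_quat([.70710678,.70710678,0,0]).inv()).as_euler('zyx')[0]-VY
        print(round(a,2),"yaw",round(yw,3),"T",round(T,2),"f",fv(s),"w",round(s["gripper_width"],4))
        if abs(T)>tmax: break
    return yw
SGN=1
E
python3 - <<'E'
from h import *
ctrl.move_pose([*vis(*HP),.17],down(VY))
j0=ctrl.solve_ik([*vis(*HP),HZ],down(VY)); j1=ctrl.solve_ik([*vis(*HP),HZ],down(VY-.2)); print(np.round(np.array(j1)-j0,3))
E
```

```text
[-0.03   0.003  0.041  0.001 -0.053  0.002 -0.147]
```

```bash
sed -i 's/^SGN=1/SGN=-1/' h.py; python3 - <<'E'
from h import *
y=turn(0,2.8,.2,1.0)
s=ctrl.sense(); print(s["clock"],np.round(s["ft_torque"],2),np.round(tovis(s["eef_pos"]),4))
E
```

```text
grip w 0.0092 z 0.0947 f [-1.9 -0.9  5.7] t 65.9
0.2 yaw -0.2 T -0.07 f [-2.4 -0.1  4.6] w 0.0092
0.4 yaw -0.4 T 0.02 f [-2.6  0.6  5.9] w 0.0088
0.6 yaw -0.6 T 0.04 f [-2.7 -0.1  5.3] w 0.0089
0.8 yaw -0.799 T 0.01 f [-2.8  0.5  6.5] w 0.0087
1.0 yaw -0.999 T 0.06 f [-2.7  0.1  6.4] w 0.0087
1.2 yaw -1.199 T 0.06 f [-2.8  0.2  6.2] w 0.009
1.4 yaw -1.398 T 0.17 f [-4.   1.1  7.1] w 0.0088
1.6 yaw -1.598 T 0.16 f [-3.6  1.2  6.8] w 0.0083
1.8 yaw -1.798 T 0.24 f [-4.   2.4  7.1] w 0.0088
2.0 yaw -1.997 T 0.21 f [-3.5  1.8  6.9] w 0.0089
2.2 yaw -2.197 T 0.2 f [-2.9  2.   7. ] w 0.0086
2.4 yaw -2.398 T 0.12 f [-2.8  2.   5.5] w 0.0092
2.6 yaw -2.6 T -0.14 f [-2.4  2.7  5.1] w 0.0087
2.8 yaw -2.8 T -0.11 f [-2.9  3.   5.5] w 0.0089
70.2167 [ 0.6   0.44 -0.1 ] [-0.0008 -0.0555]
```

```bash
python3 - <<'E'
from h import *
ctrl.command_gripper(.05); ctrl.move_l([*vis(*HP),.17],.15)
y=turn(np.pi-2.8,3.0,.2,.9)
s=ctrl.sense(); print(s["clock"],np.round(s["ft_torque"],2),np.round(tovis(s["eef_pos"]),4),np.round(s["joint_torque"][6],2))
E
```

```text
grip w 0.0091 z 0.0947 f [-1.8 -0.5  5.3] t 75.5
0.2 yaw 0.141 T -0.04 f [-1.4 -0.   5.5] w 0.0091
0.4 yaw -0.059 T 0.0 f [-3.4 -0.6  7. ] w 0.009
0.6 yaw -0.259 T 0.08 f [-3.4 -1.4  7.2] w 0.0085
0.8 yaw -0.458 T 0.09 f [-3.9 -0.8  8. ] w 0.0086
1.0 yaw -0.658 T 0.1 f [-3.7  0.5  8.6] w 0.0089
1.2 yaw -0.858 T 0.09 f [-3.7 -0.9  8.1] w 0.0083
1.4 yaw -1.057 T 0.14 f [-4.3 -0.7  7.8] w 0.0091
1.6 yaw -1.257 T 0.09 f [-4.3  0.8  7.7] w 0.009
1.8 yaw -1.456 T 0.22 f [-5.2  1.   7.3] w 0.0088
2.0 yaw -1.656 T 0.22 f [-5.1  0.5  7. ] w 0.0089
2.2 yaw -1.856 T 0.27 f [-4.2  1.6  7.3] w 0.0088
2.4 yaw -2.056 T 0.3 f [-5.4  1.2  5.3] w 0.0086
range
79.1667 [0.46 0.82 0.26] [-0.0016 -0.0556] -0.3
```

```bash
python3 - <<'E'
from h import *
ctrl.command_gripper(.05); ctrl.move_l([*vis(*HP),.17],.15)
print(handle("g"),ctrl.sense()["clock"])
ctrl.move_pose([*vis(0,-.03),.26],down(VY)); ctrl.pause(.2)
im,i=snap("wrist","g2")
cv2.imwrite("pics/g2c.png",cv2.resize(im[:240,220:420],None,fx=2.4,fy=2.4))
for h,a in bars(im):
    print("bars",np.round(tovis(onplane("wrist",h,.081,i).mean(0)),4))
E
```

```text
0 [-0.0001 -0.057 ] [0.0413 0.0089] bar angle in vise 64.6
1 [ 0.0008 -0.0574] [0.0413 0.0108] bar angle in vise 63.5
handle [ 0.0001 -0.0571] 0.1138 [0.0002 0.0002]
[64.6, 63.5] 83.2
bars [0.2045 0.0014]
bars [0.4075 0.2277]
```

View pics/g2c.png

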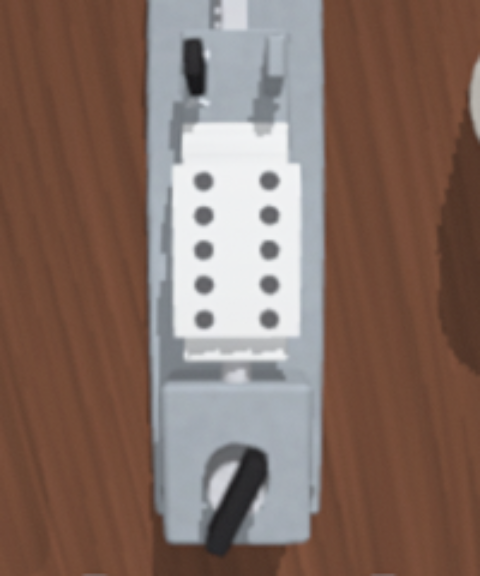

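g2c shows the five bars tight together (rows 181–319), the head jaw advanced out of the head at rows 337–358, and the handle at 64°. It was let go at 152°, so it either sprang back 1.6 rad or slipped. I'll check the jaw advance and re-tighten briefly while watching the torque.

```bash
python3 - <<'E'
from h import *
im,i=snap("wrist","g3")
pts=np.array([(204,319),(269,319),(204,181),(269,181)])/2.4+[220,0]
p=onplane("wrist",pts-[.0,.0],.081,i); print("bar1,bar5 y (vise):",[np.round(tovis(q),4) for q in p])
w=[tovis(q) for q in onplane("wrist",np.array([(235,349),(235,361),(235,336)])/2.4+[220,0],.073,i)]; print("headjaw visible mid/back/front",np.round(w,4))
y=turn(-.452,2.4,.2,.9)
s=ctrl.sense(); print(s["clock"],round(s["joint_torque"][6],2))
E
```

```text
bar1,bar5 y (vise): [array([-0.0133,  0.0155]), array([0.0147, 0.0154]), array([-0.0129,  0.0754]), array([0.0146, 0.0753])]
headjaw visible mid/back/front [[-0.      0.0014]
 [-0.     -0.004 ]
 [ 0.      0.0072]]
grip w 0.0085 z 0.0947 f [-2.6  0.6  5.7] t 86.6
0.2 yaw -0.651 T -0.05 f [-3.7  0.8  6.4] w 0.0088
0.4 yaw -0.851 T 0.04 f [-3.4  1.   4.6] w 0.0086
0.6 yaw -1.051 T 0.03 f [-1.5  0.6  5.6] w 0.0089
0.8 yaw -1.251 T 0.09 f [-2.5  1.1  5. ] w 0.0087
1.0 yaw -1.45 T 0.12 f [-3.3  1.4  5.8] w 0.0086
1.2 yaw -1.65 T 0.14 f [-2.8  0.7  6.3] w 0.0088
1.4 yaw -1.85 T 0.18 f [-2.7  0.8  5.5] w 0.009
range
88.7167 -0.27
```

```bash
python3 - <<'E'
from h import *
ctrl.command_gripper(.05); ctrl.move_l([*vis(*HP),.17],.15)
yw=handle("k"); print(ctrl.sense()["clock"])
a=np.radians(90-np.mean(yw))
for y0 in (-a,-a+np.pi,-a-np.pi):
    j=ctrl.solve_ik([*vis(*HP),HZ],down(VY+y0)); print(round(y0,3),None if j is None else np.round(j,2))
E
```

```text
0 [-0.    -0.057] [0.0413 0.0089] bar angle in vise 64.6
1 [ 0.0008 -0.0573] [0.0413 0.0108] bar angle in vise 63.5
handle [ 0.0001 -0.0571] 0.1137 [0.0002 0.0002]
92.6333
-0.453 [ 0.36  0.64 -0.68  2.14  0.72  0.6  -1.5 ]
2.689 [ 0.6   0.81 -1.08  2.13  1.01  0.85  1.37]
-3.595 [ 0.6   0.81 -1.08  2.13  1.01  0.85  1.37]
```

The handle springs back to the same angle (3.59 rad) from 5.0 and 5.2 rad. The screw is therefore tightened beyond its holding force, and the vise is tight. Next I'll find the tray.

```bash
cat > tray.py <<'E'
from h import *
def look(pts,name,uvs=None):
    rf=[]
    for k,p in enumerate(pts):
        ctrl.move_pose(list(p),down(0)); ctrl.pause(.3)
        im,i=snap("wrist",f"{name}{k}")
        hsv=cv2.cvtColor(im,cv2.COLOR_BGR2HSV)
        m=((hsv[...,1]<50)&(hsv[...,2]>90)).astype(np.uint8); m[245:]=0
        m=cv2.morphologyEx(m,cv2.MORPH_CLOSE,np.ones((3,3)))
        for c in cv2.findContours(m,cv2.RETR_EXTERNAL,cv2.CHAIN_APPROX_NONE)[0]:
            if cv2.contourArea(c)<400: continue
            pp=onplane("wrist",c.reshape(-1,2),.014,i)[:,:2]
            r=cv2.minAreaRect((pp*1e4).astype(np.float32)); sz=np.sort(r[1])/1e4
            if .035<sz[0]<.06 and .048<sz[1]<.075:
                b=cv2.boxPoints(r); e=max(b[1]-b[0],b[2]-b[1],key=np.linalg.norm)
                M=cv2.moments(c); print(name,k,"rim c",np.round(np.array(r[0])/1e4,4),np.round(sz,4),"long",round(float(np.degrees(np.arctan2(e[1],e[0])))%180,1),"px",round(M["m10"]/M["m00"]),round(M["m01"]/M["m00"]))
    print(ctrl.sense()["clock"])
E
python3 - <<'E'
from tray import *
look([(.56,-.38,.25),(.60,-.42,.25)],"t")
a=cv2.imread("pics/t0.png")[:250,150:550]; cv2.imwrite("pics/t0c.png",cv2.resize(a,None,fx=1.5,fy=1.5))
E
```

```text
t 0 rim c [ 0.5676 -0.2718] [0.0457 0.058 ] long 102.5 px 325 80
t 1 rim c [ 0.5676 -0.2723] [0.0462 0.0594] long 102.4 px 293 49
94.8583
```

View pics/t0c.png

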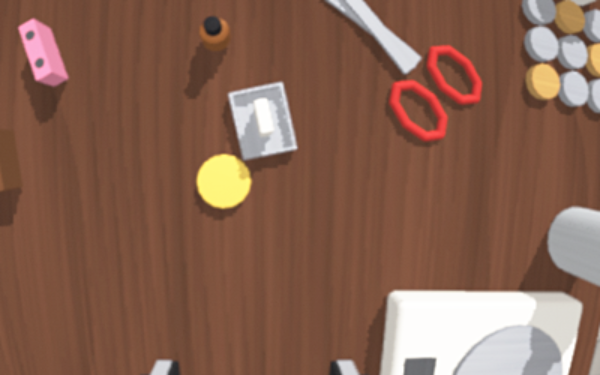

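t0 shows the tray at px (325,80), knocked aside to (0.5676,-0.272) with its long axis at 102.4°. It sits beside the yellow lid. I'll check the fin's height from the two views, grasp it, lift, and set it on the bars.

```bash
python3 - <<'E'
from tray import *
rr=[]
for k,p in enumerate([(.60,-.40,.25),(.55,-.38,.22)]):
    ctrl.move_pose(list(p),down(0)); ctrl.pause(.3); im,i=snap("wrist",f"u{k}")
    m=(im.min(2)>215).astype(np.uint8); n,l,s,c=cv2.connectedComponentsWithStats(m)
    best=[(np.linalg.norm(onplane("wrist",c[j],.045,i)[0][:2]-[.5676,-.272]),j) for j in range(1,n) if s[j,4]>20]
    d,j=min(best); print("fin",round(d,4),s[j].tolist(),np.round(onplane("wrist",c[j],.05,i)[0],4)); o,dd=ray("wrist",c[j],i); rr.append((o,dd[0]))
x,e=tri(rr); print("fin tri",np.round(x,4),np.round(e,4))
if np.linalg.norm(x[:2]-[.5676,-.272])<.006 and .035<x[2]<.056:
    q=down(np.radians(12.4)); P=[.5676,-.272]
    ctrl.command_gripper(.034,40); ctrl.move_pose([*P,.12],q); ctrl.move_l([*P,.019],.08,f_stop=6)
    s=ctrl.sense(); print("z",s["eef_pos"],s["ft_force"])
    ctrl.command_gripper(.004,40); ctrl.pause(.2)
    ctrl.move_l([*P,.06],.08); s=ctrl.sense(); print("w",s["gripper_width"],s["ft_force"],s["clock"])
    ctrl.move_l([*P,.20],.2); snap("side","u_side")
E
```

```text
fin 0.0058 [276, 46, 32, 39, 554] [ 0.5713 -0.2776  0.05  ]
fin 0.0028 [309, 50, 48, 51, 790] [ 0.5657 -0.2748  0.05  ]
fin tri [ 0.5676 -0.2705  0.0056] [0.0004 0.0004]
```

The mask merged with the bright pan, though that still confirms the tray's centre. I'll separate the fin by its warmer tint.

```bash
python3 - <<'E'
from tray import *
rr=[]
for k,p in enumerate([(.60,-.40,.25),(.54,-.36,.23)]):
    ctrl.move_pose(list(p),down(0)); ctrl.pause(.3); im,i=snap("wrist",f"u{k}")
    d16=im.astype(int); 
    m=((im.min(2)>200)&(d16[...,2]-d16[...,0]>=4)).astype(np.uint8); n,l,s,c=cv2.connectedComponentsWithStats(m)
    best=[(np.linalg.norm(onplane("wrist",c[j],.045,i)[0][:2]-[.5676,-.272]),j) for j in range(1,n) if s[j,4]>12]
    d,j=min(best); print("fin",round(d,4),s[j].tolist(),np.round(onplane("wrist",c[j],.05,i)[0],4)); o,dd=ray("wrist",c[j],i); rr.append((o,dd[0]))
x,e=tri(rr); print("fin tri",np.round(x,4),np.round(e,4))
if np.linalg.norm(x[:2]-[.5676,-.272])<.006 and .033<x[2]<.058:
    q=down(np.radians(12.4)); P=[.5676,-.2715]
    ctrl.command_gripper(.034,40); ctrl.move_pose([*P,.12],q); ctrl.move_l([*P,.019],.08,f_stop=6)
    s=ctrl.sense(); print("z",s["eef_pos"],s["ft_force"])
    ctrl.command_gripper(.004,40); ctrl.pause(.2)
    ctrl.move_l([*P,.06],.08); s=ctrl.sense(); print("w",s["gripper_width"],s["ft_force"],s["clock"])
    ctrl.move_l([*P,.20],.2); snap("side","u_side")
E
```

```text
fin 0.0012 [284, 47, 15, 24, 88] [ 0.5688 -0.2737  0.05  ]
fin 0.0039 [336, 83, 15, 23, 55] [ 0.5642 -0.2747  0.05  ]
fin tri [ 0.5664 -0.2726  0.0344] [0.0018 0.0018]
z [ 0.568058   -0.27157383  0.01958696] [0.60371668 0.03074995 0.42722388]
w 0.009466670861083945 [-0.40034014 -0.32657032 -1.46625826] 101.1667
```

```bash
python3 - <<'E'
from h import *
P=vis(.0007,.0454); q=down(VY)
ctrl.move_pose([*P,.22],q); ctrl.move_l([*P,.118],.12); ctrl.pause(.3)
print("w",ctrl.sense()["gripper_width"])
hit=ctrl.move_l([*P,.096],.02,f_stop=4)
s=ctrl.sense(); print(hit,"z",s["eef_pos"][2],np.round(tovis(s["eef_pos"]),4),fv(s))
ctrl.command_gripper(.034); ctrl.pause(.3)
ctrl.move_l([*P,.22],.12)
ctrl.move_pose([*vis(0,-.05),.26],q); ctrl.pause(.3)
im,i=snap("wrist","w0"); snap("scene","w_scene"); snap("side","w_side")
a=cv2.imread("pics/w_side.png")[120:250,230:370]; b=cv2.imread("pics/w_scene.png")[160:300,270:420]
cv2.imwrite("pics/w1.png",np.hstack([cv2.resize(im[:240,220:420],(400,480)),np.vstack([cv2.resize(a,(300,240)),cv2.resize(b,(300,240))])]))
print(s["clock"])
E
```

```text
w 0.009476590067660799
True z 0.10046957132772673 [0.0006 0.0453] [-0.3 -0.6  5.1]
105.6667
```

View pics/w1.png

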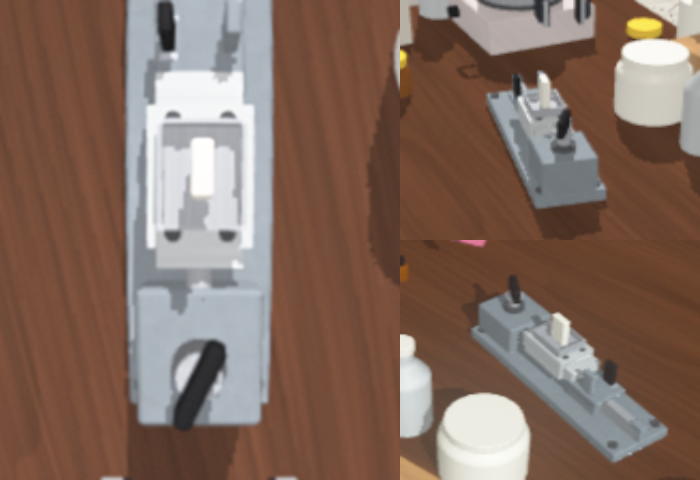

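w1 shows the tray level on the stack, with holes showing evenly at both ends (rows 115 and 236). The handle is still at its sprung-back angle.

```bash
python3 -c "
from station import ctrl
print(ctrl.sign_off())"
```

```text
the job is handed in; nothing more can be done
None
```

All five bars are clamped between the vise jaws, the tray sits level and centred on top by the last pictures, and the job was handed in at about 110 s; the tray had been knocked about 3 cm aside before I picked it up, and the vise counts as tight because the handle twice sprang back about 1.5 rad when let go.

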